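# Raise the electrode carrier in its dip stand and seat it on the pawls

### The arm

A 6-joint arm with a two-finger parallel gripper is mounted at the origin on the work surface. World frame = base frame: x ahead of the robot, y to its left, z up, the work surface at z = 0. Lengths are in mm, angles in rad, forces in N, time in s.
With the tool pointing down it reaches from about 400 to 925 mm from the base axis. Payload 12.5 kg.
Tool frame: the origin (TCP) lies between the finger pads; the fingertips stand 14 mm ahead of it and the grasp point (between the pads) lies 5 mm behind it; x points along the fingers, y is the direction in which the jaws open and shut, and the axes are right-handed (so a half turn about x gives the same grasp; the last joint's range is limited). The gripper opens to 95 mm and grips with 3 to 60 N. Pads are 20 mm wide; open, the fingers measure 119 mm over their backs; the gripper's body (75 mm by 180 mm) begins 59 mm behind the grasp point.
Start: joints at [-1.453, 0.491, 1.559, -0, 1.092, -0.106], TCP at [138.732, -609.425, 228.661] pointing down, gripper open.
Joint ranges: [-3.1, 3.1], [-0.84, 2.19], [0.05, 2.79], [-1.13, 4.28], [0.06, 2.93], [-2.69, 2.69]. Speed limits (rad/s): [2.22, 2.22, 2.79, 3.14, 3.14, 3.14].

### API

Orientations are given as [roll, pitch, yaw] about the fixed x, y, z axes, in that order (R = Rz(yaw) Ry(pitch) Rx(roll)).
In Python, from cell import env, cams gives the robot as it stands.
- The arm moves only by the tool carry_out, never from a script. Its arguments are lists of equal length, an entry for each row: "grip": the closure, from -1 (fully open) to 1 (shut); "linear": the shift along the tool's x, y, z scaled (see below), a list of three; "turn": the turn about the tool's x scaled (see below). In form: {"grip": [grip, ...], "linear": [[tx, ty, tz], ...], "turn": [turn, ...]}. A call has 1 to 5 rows; each row shifts and turns the commanded pose from where the row before left it, along the tool's axes as they then stand; what a row does not reach is not made up. The controller multiplies each number of a shift by 0.5 m and each number of a turn by 180 degrees. A row lasts 1/10 s, in which the tool goes at most 50 mm and 8.59 degrees, less where a joint would pass 70% of its speed; a pose out of reach is approached as far as the arm can. A call with a number of a shift or a turn outside -1 to 1 is refused whole. A call with a gripper value outside its range is refused whole. The fingers move at their own pace and stop on an object; the grip force is fixed at half the most. Time passes only in rows, so rows that do not move let the fingers close. It gives the time, the measured TCP pose, the force and the opening at its end, in the units of the state.
- env.state(): the state, without advancing time (a new reading comes with each control period).
- cams.read_camera(name): name is "scene" or "top"; returns the picture (480x640x3 uint8, blue, green, red); there is no depth.
- cams.camera_info(name): a dict with "fx", "fy", "cx", "cy" (pixels), "view" (4x4, takes a point from world to camera coordinates). Camera axes: x right, y down, z forward; pixel columns grow to the right and rows downward; lengths in mm; the calibration is good to about 2 mm. A picture is of the moment at which its call begins. camera_info takes no time and is no camera call.
- env.job_done(): hands the job in, once; it reports no verdict.
The state is a dict: "t": time; "joints": joint angles; "qvel": joint speeds; "tau": joint torques, N m; "eef_pos": TCP position; "tcp_rot": TCP orientation; "ft_force": force on the tool from outside, world axes, zero at the start; "moment": the same for the moment, N m; "opening": opening from 0.0 (shut) to 1.0 (fully open).
Only numpy, scipy, OpenCV 4.12 (cv2) and the standard library are available. Lean on these libraries where they do the work, as an engineer would, in place of code of your own. Each camera call takes 0.05 s, during which the arm holds its last target. There are 200 camera calls.

### The job

Take the electrode carrier by its handle bar and raise it in the stand's guides, out of the tank, until its second rung from the top has gone past the two gravity pawls and they have dropped back beneath it; then let it down gently by hand until that rung sits in the pawls and they carry its weight, and only then let go. Do not drop it, slam it, or force it down or against the stand, and leave the things standing around it alone.

Things in the scene. Friction and masses are not known exactly. Their poses are not given: they have to be found in the camera images.
- stand: Dip stand fixed to the bench: white base 200 x 210 x 12 mm, two aluminium U-channel uprights 255 mm high, their inner edges 61 mm either side of the middle, a clear empty tank between them. Origin: centre of the base's underside, on the bench. y runs from upright to upright, z up; the pawls are on the +x side. The carrier slides upright in the channels with 2 mm play either way.
- carrier_grip (a point): Centre of the handle bar of the electrode carrier, a loose steel ladder frame, 650 g (+-20 %), 146 mm wide. Bar: round, 16 mm thick, 126 mm long, rubber-sleeved, 53 mm free below it. Round 10 mm rungs 66, 108 and 150 mm below the bar's centre, then two graphite plates. Starts feet down on the stand's stops, bar 232 mm up, over the stand's middle. y along the bar, z up.
- pawl_middle (a point): Mark on the stand at the middle height setting of the pawl shaft (30 mm to +x, 184 mm up), not the shaft itself. Two dark steel hooks 12 mm wide, 42 mm either side, reach level from the shaft towards -x under the rungs. The crosshead carrying them is clamped by hand up to 8 mm above or below this mark, unmeasured: so with the second rung seated the bar's centre is 293 to 309 mm up.
- pawl_nose (a point): Mark on the stand where the pawl noses end at the middle setting, 7 mm beyond the rungs' line. A rising rung swings the pawls up and aside; once its centre is 22 mm above its seated height they fall back under it by their weight (130 g, drag under 1 N). Lowered, the rung rests on their tops behind a 3 mm lip. First or third rung seated: bar 42 mm lower or higher; the third locks from 64 mm above.
- bottle: Bystander: white plastic bottle, 62 mm across, 130 mm high, standing; origin at the centre of its underside.
- jar: Bystander: glass jar with a yellow lid, 72 mm across, 85 mm high, standing; origin at the centre of its underside.
Mind the look-alikes: they are no part of the job. Of the things that look like the part that bears carrier_grip, the middle-sized one is meant.

How it is judged (in metres and radians):
On the way, in this order (a step that is already met when the one before it is completed fails the run):
1. the carrier, held by its bar, has been lifted so far that its second rung is above the pawls (bar centre more than 313 mm above the bench) (z of carrier_grip in the frame of stand above 0.313 m and contact force between the fingers and carrier above 1 N), for 0.1 s.
2. while still in the grip, the carrier has been let down so that the stand bears weight (more than 2 N), second rung on the pawls (z of carrier_grip in the frame of stand between 0.29 and 0.312 m and contact force between the fingers and carrier above 1 N and contact force between carrier and stand above 2 N and linear speed of carrier below 0.01 m/s), for 0.1 s.
At the end, for the whole second after the job is handed in: The carrier hangs at rest on the pawls by its second rung: bar centre 290 to 312 mm above the bench (which only the second rung allows), upright within 0.07 rad, its weight borne by the stand (more than 3 N), nothing touched by the robot (z of carrier_grip in the frame of stand between 0.29 and 0.312 m and angle between carrier_grip's own z axis and vertical below 0.07 rad and linear speed of carrier below 0.02 m/s and contact force between carrier and stand above 3 N).
It fails at once if once off its stops, the carrier is slammed, jammed or forced against the stand or its pawls (more than 35 N) (contact force between carrier and stand above 35 N and z of carrier_grip in the frame of stand above 0.236 m).
It fails at once if the carrier is dropped (moves faster than 0.15 m/s while not held) (contact force between the fingers and carrier below 0.1 N and linear speed of carrier above 0.15 m/s).
It fails at once if a bystander is disturbed (moved more than 20 mm) (distance of any of bottle, jar from where it was at the start of the episode above 0.02 m).
It also fails if it takes over 42 s, if anything falls off the work surface, if the arm or the gripper's body presses on something with over 40 N, if the wrist force passes 120 N, or if a joint passes its speed limit or range.

## Working session

There is one attempt and no reset: what is moved stays moved. The work goes in short steps, Python scripts to look and compute and a tool call to move; the robot and the scene stay as the last step left them, time stands still between calls to the robot, and variables do not carry over. Pictures are saved under pics/ and viewed, about 8 in all and at most 12, crops included, and the job is handed in when it is done.

Besides the shell and the picture viewer there is one more tool, called after "Request:" by a JSON object that holds its "method" and its "body". carry_out: Moves the arm, as the interface text tells. Shifts and turns lie within -1 to 1; 1 stands for 0.5 m of shift or 180 degrees of turn. Its arguments: {"type":"object","properties":{"grip":{"type":"array"},"linear":{"type":"array"},"turn":{"type":"array"}},"required":["grip","linear","turn"]}

```bash
mkdir -p pics; ls
python3 - <<'E'
from cell import env,cams
import cv2
for n in("scene","top"):
    cv2.imwrite(f"pics/{n}0.png",cams.read_camera(n)); i=cams.camera_info(n); print(n,i)
s=env.state();print(s)
E
```

```text
pics
scene {'fx': 440.53412801054213, 'fy': 440.53412801054213, 'cx': 315.3532479475805, 'cy': 234.87079231698, 'view': array([[ 5.32011519e-01,  8.46696277e-01,  8.31610826e-03,
        -3.35254201e+02],
       [ 7.23635355e-01, -4.49543957e-01, -5.23700396e-01,
        -3.81578902e+02],
       [-4.39676719e-01,  2.84632473e-01, -8.51861924e-01,
         1.27843745e+03],
       [ 0.00000000e+00,  0.00000000e+00,  0.00000000e+00,
         1.00000000e+00]])}
top {'fx': 445.5512901886434, 'fy': 445.5512901886434, 'cx': 324.55819156150807, 'cy': 239.27770659732911, 'view': array([[ 9.66216913e-02, -9.95316267e-01,  3.12691710e-03,
        -6.00987079e+01],
       [-9.74175275e-01, -9.52126077e-02, -2.04736641e-01,
         6.33804699e+02],
       [ 2.04075431e-01,  1.67358352e-02, -9.78812102e-01,
         1.15626291e+03],
       [ 0.00000000e+00,  0.00000000e+00,  0.00000000e+00,
         1.00000000e+00]])}
{'t': 0.1, 'joints': array([-1.45261275e+00,  4.91494264e-01,  1.55937673e+00,  2.88069029e-05,
        1.09171611e+00, -1.05556727e-01]), 'qvel': array([-2.92698736e-04, -3.70238038e-03,  8.02631624e-05,  8.76184779e-04,
        1.86800516e-04, -5.06871944e-04]), 'tau': array([ 1.95650537e-03, -6.13622117e+01, -2.58604717e+01,  6.93796389e-02,
        4.70683572e-02, -5.53493089e-05]), 'eef_pos': array([ 138.70531742, -609.21041325,  228.12735338]), 'tcp_rot': array([-1.70204052,  1.56980155,  1.66327915]), 'ft_force': array([-0.6005155 ,  0.1776676 , -0.16528614]), 'moment': array([-0.03189268,  0.05162236, -0.04013225]), 'opening': 0.9982608019539521}
```

View pics/scene0.png

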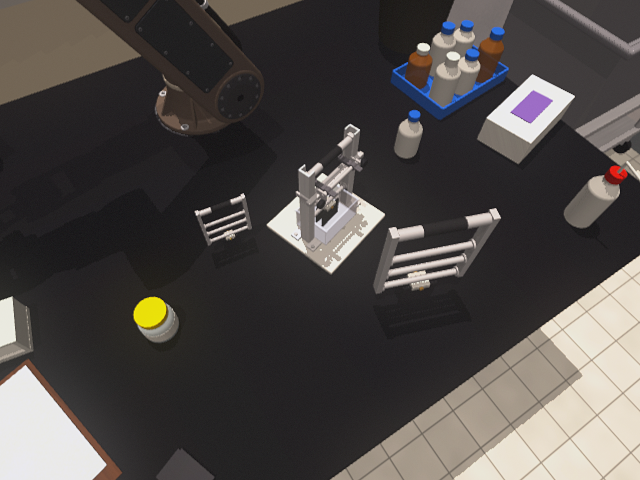

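View pics/top0.png

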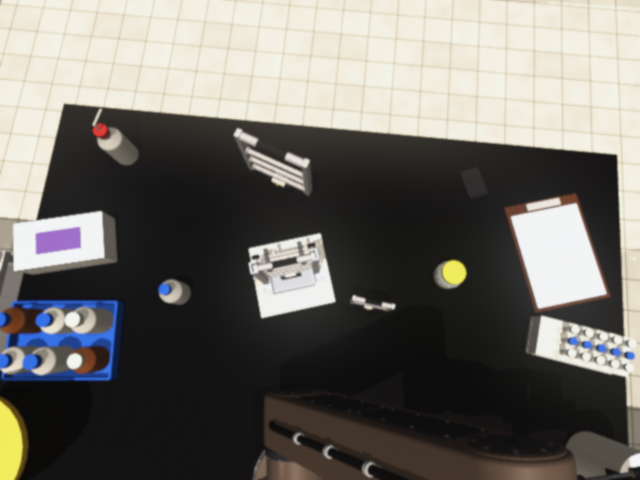

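The carrier in the stand is the middle-sized one; the large one is at scene (440,255) and the small one at (225,218). I'll zoom in on the stand.

Run:
```python
import cv2,numpy as np
a=cv2.imread("pics/scene0.png")[115:275,260:390];b=cv2.imread("pics/top0.png")[225:325,240:345]
a=cv2.resize(a,(390,480),interpolation=cv2.INTER_CUBIC);b=cv2.resize(b,(400,381),interpolation=cv2.INTER_CUBIC)
o=np.zeros((480,790,3),np.uint8);o[:,:390]=a;o[:381,390:]=b
cv2.imwrite("pics/z.png",o)
```

```text
(no output)
```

View pics/z.png

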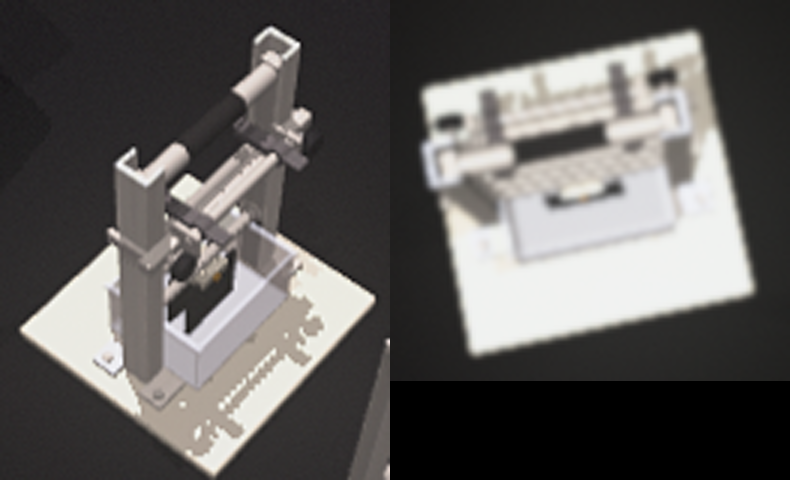

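The pawls are on the far side (world +x). In the top view the sleeve is centred near (285,262) and the base corners are near (249,248), (321,234), (336,302) and (261,318). Next I'll turn these into positions.

```bash
cat > h.py <<'E'
import numpy as np,cv2
from cell import env,cams
def ray(n,p):
    i=cams.camera_info(n);V=i["view"];R,t=V[:3,:3],V[:3,3]
    return -R.T@t,R.T@np.array([(p[0]-i["cx"])/i["fx"],(p[1]-i["cy"])/i["fy"],1])
def plane(n,p,z):
    c,d=ray(n,p);return c+d*(z-c[2])/d[2]
def proj(n,P):
    i=cams.camera_info(n);q=i["view"]@np.append(P,1);return np.array([i["fx"]*q[0]/q[2]+i["cx"],i["fy"]*q[1]/q[2]+i["cy"]])
def tri(p,q):
    (a,d),(b,e)=ray("scene",p),ray("top",q);d=d/np.linalg.norm(d);e=e/np.linalg.norm(e)
    s=np.linalg.lstsq(np.c_[d,-e],b-a,rcond=None)[0];P,Q=a+s[0]*d,b+s[1]*e
    return (P+Q)/2,np.linalg.norm(P-Q)
E
python3 - <<'E'
from h import *
np.set_printoptions(precision=1,suppress=True)
g=cv2.imread("pics/top0.png")
m=np.zeros(g.shape[:2],np.uint8);m[225:325,240:345]=(g[225:325,240:345].min(2)>90)*255
c=max(cv2.findContours(m,0,2)[0],key=cv2.contourArea)[:,0].astype(float)
pts=np.array([plane("top",p,12)[:2] for p in c],np.float32)
print(cv2.minAreaRect(pts))
C=[plane("top",p,12)[:2] for p in[(249.2,248.1),(320.6,233.7),(335.8,301.9),(261,318.2)]]
print(C,np.mean(C,0))
S=[plane("scene",p,12)[:2] for p in[(266.7,225),(331,273.3),(385,214)]];print(S,(S[0]+S[2])/2)
for n,p in(("top",(285.1,262.3)),("scene",(329,157.3))):print(n,plane(n,p,232))
print(tri((329,157.3),(285.1,262.3)))
# dark sleeve in the rectified top
for n,box in(("top",(255,250,315,275)),("scene",(310,140,345,175))):
    im=cv2.imread(f"pics/{n}0.png");x0,y0,x1,y1=box
    mm=(im[y0:y1,x0:x1].max(2)<60).astype(np.uint8)
    k,l,st,ce=cv2.connectedComponentsWithStats(mm)
    print(n,[(st[i],ce[i]+[x0,y0]) for i in range(1,k) if st[i,4]>20])
E
```

```text
((536.947021484375, 90.12286376953125), (205.06922912597656, 221.5627899169922), 17.767852783203125)
[array([601.3, 214. ]), array([663. ,  15.4]), array([473.6, -45.8]), array([409.1, 155.7])] [536.8  84.8]
[array([478.1, -41. ]), array([665.8,  18.6]), array([601.1, 217.1])] [539.6  88. ]
top [538.3  85.2 232. ]
scene [538.   87.4 232. ]
(array([538.6,  85.9, 233.2]), np.float64(1.8603481480321407))
top [(array([19,  9, 21,  7, 74], dtype=int32), array([284. , 262.1]))]
scene [(array([  0,   0,  35,  35, 857], dtype=int32), array([324.9, 154.2]))]
```

```bash
cat >> h.py <<'E'
from scipy.spatial.transform import Rotation as Ro
def info(T=(538,86.3,227),yaw=17.6):
    s=env.state();R=Ro.from_euler('xyz',s["tcp_rot"]).as_matrix();p=s["eef_pos"]
    a=np.degrees(np.arctan2(R[1,1],R[0,1]));d=(yaw-a+90)%180-90
    with np.printoptions(precision=4,suppress=True):
        print("t",round(s["t"],2),"p",p,"xdir",R[:,0],"ang_y",round(a,2),"turn(world z)",round(d,2),"=> tool-x units",-d/180)
        print("shift mm",R.T@(np.array(T)-p),"units",R.T@(np.array(T)-p)/500,"F",s["ft_force"],"M",s["moment"],"open",s["opening"],"j",s["joints"])
E
python3 -c "
from h import *
info((538,86.3,340))"
```

```text
t 0.1 p [ 138.7053 -609.2104  228.1274] xdir [-0.0001  0.001  -1.    ] ang_y -77.18 turn(world z) -85.22 => tool-x units 0.4734367632511786
shift mm [-111.2204 -589.6968 -543.6673] units [-0.2224 -1.1794 -1.0873] F [-0.6005  0.1777 -0.1653] M [-0.0319  0.0516 -0.0401] open 0.9982608019539521 j [-1.4526  0.4915  1.5594  0.      1.0917 -0.1056]
```

Request:
{"method": "carry_out", "body": {"grip": [-1,-1,-1,-1,-1], "linear": [[-0.0741,0,0],[-0.0741,0,0],[-0.0741,0,0],[0,-0.059,-0.0544],[0,-0.059,-0.0544]], "turn": [0,0,0,0,0]}}

```text
t: 0.6
eef_pos: [178.7, -539.3, 340.0]
tcp_rot: [1.598, 1.57, -1.321]
ft_force: [0.5, 0.1, -0.5]
opening: 1.0
```

Request:
{"method": "carry_out", "body": {"grip": [-1,-1,-1,-1,-1], "linear": [[0,-0.059,-0.0544],[0,-0.059,-0.0544],[0,-0.059,-0.0544],[0,-0.059,-0.0544],[0,-0.059,-0.0544]], "turn": [0,0,0,0,0]}}

```text
t: 1.1
eef_pos: [279.0, -364.2, 339.6]
tcp_rot: [-1.376, 1.571, 1.989]
ft_force: [1.4, -0.5, 0.2]
opening: 1.001
```

Request:
{"method": "carry_out", "body": {"grip": [-1,-1,-1,-1,-1], "linear": [[0,-0.059,-0.0544],[0,-0.059,-0.0544],[0,-0.059,-0.0544],[0,-0.059,-0.0544],[0,-0.059,-0.0544]], "turn": [0,0,0,0,0]}}

```text
t: 1.6
eef_pos: [378.8, -190.2, 339.7]
tcp_rot: [0.23, 1.571, -2.688]
ft_force: [0.5, -0.1, -0.2]
opening: 1.005
```

Request:
{"method": "carry_out", "body": {"grip": [-1,-1,-1,-1,-1], "linear": [[0,-0.059,-0.0544],[0,-0.059,-0.0544],[0,-0.059,-0.0544],[0,-0.059,-0.0544],[0,-0.059,-0.0544]], "turn": [0,0,0,0,0]}}

```text
t: 2.1
eef_pos: [478.8, -16.1, 339.7]
tcp_rot: [0.097, 1.571, -2.821]
ft_force: [0.8, -1.2, 0.1]
opening: 1.0
```

Request:
{"method": "carry_out", "body": {"grip": [-1,-1,-1,-1,-1], "linear": [[0,-0.059,-0.0544],[0,-0.059,-0.0544],[0,-0.059,-0.0544],[0,0,0],[0,0,0]], "turn": [0,0,0,-0.0439,-0.0439]}}

```text
t: 2.6
eef_pos: [538.4, 87.8, 339.0]
tcp_rot: [-0.382, 1.569, -3.017]
ft_force: [0.2, -0.7, 1.5]
opening: 1.0
```

Request:
{"method": "carry_out", "body": {"grip": [-1,-1,-1,-1,-1], "linear": [[0,0,0],[0,0,0],[0,0,0],[0,0,0],[0,0,0]], "turn": [-0.0439,-0.0439,-0.0439,-0.0439,-0.0439]}}

```text
t: 3.1
eef_pos: [538.1, 86.6, 339.5]
tcp_rot: [-1.035, 1.57, -2.982]
ft_force: [0.3, 0.9, 0.7]
opening: 0.999
```

Request:
{"method": "carry_out", "body": {"grip": [-1,-1,-1,-1,-1], "linear": [[0,0,0],[0,0,0],[0,0,0],[0,0,0],[0,0,0]], "turn": [-0.0439,-0.0439,-0.0439,-0.0439,-0.0439]}}

```text
t: 3.6
eef_pos: [538.1, 86.6, 339.4]
tcp_rot: [-1.727, 1.57, -2.984]
ft_force: [-0.4, -0.0, 0.1]
opening: 1.001
```

Run:
```python
from h import *
info()
for n,(u,v) in(("scene",(325,170)),("top",(290,265))):
    im=cams.read_camera(n);cv2.imwrite(f"pics/{n}1.png",im)
a=cv2.imread("pics/scene1.png")[60:280,240:410];b=cv2.imread("pics/top1.png")[190:330,220:360]
o=np.zeros((518,800,3),np.uint8);o[:518,:400]=cv2.resize(a,(400,518));o[:400,400:]=cv2.resize(b,(400,400));cv2.imwrite("pics/z1.png",o)
```

```text
t 3.6 p [538.0849  86.5874 339.4347] xdir [-0.0007 -0.0001 -1.    ] ang_y 17.97 turn(world z) -0.37 => tool-x units 0.0020536053868534213
shift mm [112.4347  -0.0908   0.2596] units [ 0.2249 -0.0002  0.0005] F [-0.4223 -0.0272  0.0778] M [ 0.0366 -0.126  -0.0123] open 1.0005254283577902 j [ 0.0384  0.2791  1.594  -0.0001  1.2692 -0.2752]
```

View pics/z1.png

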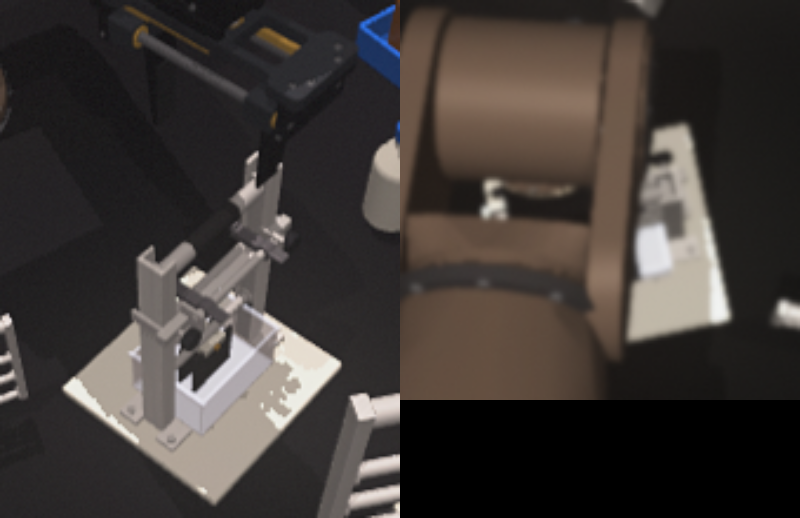

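The fingers straddle the bar along the stand's x, and the midpoint lies over the sleeve. I'll descend from here.

Request:
{"method": "carry_out", "body": {"grip": [-1,-1,-1,-1,-1], "linear": [[0.04,0,0],[0.04,0,0],[0.04,0,0],[0.03,0,0],[0.02,0,0]], "turn": [0.002,0,0,0,0]}}

```text
t: 4.2
eef_pos: [537.9, 86.6, 253.6]
tcp_rot: [-1.755, 1.569, -3.028]
ft_force: [0.6, -0.2, 0.0]
opening: 1.0
```

Request:
{"method": "carry_out", "body": {"grip": [-1,-1,-1,-1,-1], "linear": [[0.01,0,0],[0.01,0,0],[0.01,0,0],[0.01,0,0],[0.01,0,0]], "turn": [0,0,0,0,0]}}

```text
t: 4.7
eef_pos: [538.3, 86.6, 229.6]
tcp_rot: [1.08, 1.57, -0.189]
ft_force: [-0.5, -0.5, 0.3]
opening: 1.002
```

Run:
```python
from h import *
info()
im=cams.read_camera("scene");cv2.imwrite("pics/scene2.png",im)
cv2.imwrite("pics/z2.png",cv2.resize(im[90:250,250:410],(600,600),interpolation=cv2.INTER_CUBIC))
```

```text
t 4.7 p [538.3006  86.6118 229.6089] xdir [ 0.0005 -0.0001 -1.    ] ang_y 17.28 turn(world z) 0.32 => tool-x units -0.0018042625343918908
shift mm [ 2.6088 -0.3807  0.2079] units [ 0.0052 -0.0008  0.0004] F [-0.4626 -0.4802  0.2596] M [-0.0027 -0.1143  0.0486] open 1.002325160870674 j [ 0.0384  0.3767  1.7543 -0.0001  1.0102 -0.263 ]
```

View pics/z2.png

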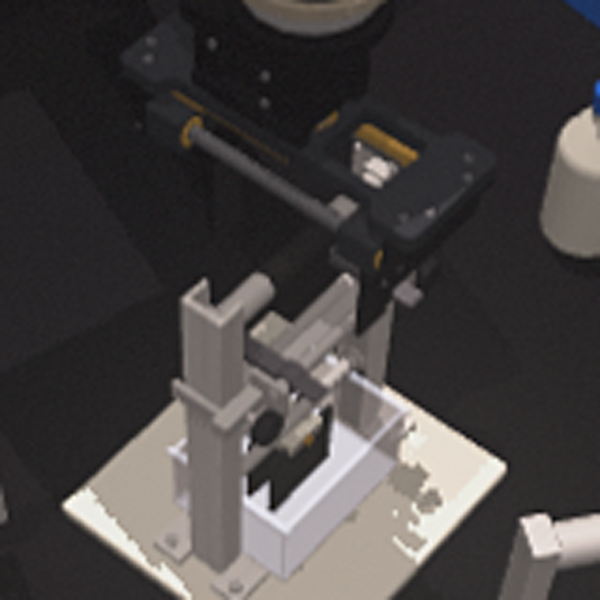

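The fingers straddle the bar, with the +x finger at crop (375,300) and clear of the crosshead. No force shows, so I'll close.

Request:
{"method": "carry_out", "body": {"grip": [0,0.3,0.5,0.7,1], "linear": [[0,0,0],[0,0,0],[0,0,0],[0,0,0],[0,0,0]], "turn": [-0.001,0,0,0,0]}}

```text
t: 5.25
eef_pos: [538.3, 86.6, 229.9]
tcp_rot: [0.912, 1.571, -0.354]
ft_force: [-0.1, 0.5, 0.1]
opening: 0.636
```

Request:
{"method": "carry_out", "body": {"grip": [1,1,1,1,1], "linear": [[0,0,0],[0,0,0],[0,0,0],[0,0,0],[0,0,0]], "turn": [0,0,0,0,0]}}

```text
t: 5.75
eef_pos: [538.2, 86.6, 229.7]
tcp_rot: [-0.302, 1.571, -1.568]
ft_force: [-1.4, -0.1, 0.2]
opening: 0.215
```

```bash
python3 -c "
from h import *
info()"
```

```text
t 5.75 p [538.2202  86.6218 229.7461] xdir [ 0.     -0.0001 -1.    ] ang_y 17.47 turn(world z) 0.13 => tool-x units -0.0007302660002040618
shift mm [ 2.7461 -0.3066  0.2406] units [ 0.0055 -0.0006  0.0005] F [-1.4101 -0.1083  0.1516] M [-0.0467 -0.1586 -0.0364] open 0.21540532790893277 j [ 0.0384  0.3766  1.7541 -0.0001  1.011  -0.2664]
```

Request:
{"method": "carry_out", "body": {"grip": [1,1,1,1,1], "linear": [[0,0,0],[0,0,0],[0,0,0],[0,0,0],[0,0,0]], "turn": [0,0,0,0,0]}}

```text
t: 6.25
eef_pos: [538.2, 86.6, 229.7]
tcp_rot: [-0.414, 1.571, -1.68]
ft_force: [0.6, -0.4, 0.3]
opening: 0.161
```

```bash
python3 -c "
from h import *
info()"
```

```text
t 6.25 p [538.2159  86.5942 229.7469] xdir [-0.     -0.0001 -1.    ] ang_y 17.47 turn(world z) 0.13 => tool-x units -0.0007330201938085818
shift mm [ 2.7469 -0.2941  0.2156] units [ 0.0055 -0.0006  0.0004] F [ 0.5551 -0.366   0.301 ] M [ 0.0293 -0.1308  0.0729] open 0.1609108380737963 j [ 0.0384  0.3765  1.7541 -0.0001  1.011  -0.2664]
```

Gripped at 15–16 mm opening, with no side force. Lifting slowly.

Request:
{"method": "carry_out", "body": {"grip": [1,1,1,1,1], "linear": [[-0.004,0,0],[-0.006,0,0],[-0.008,0,0],[-0.008,0,0],[-0.008,0,0]], "turn": [0,0,0,0,0]}}

```text
t: 6.75
eef_pos: [538.2, 86.6, 247.1]
tcp_rot: [-0.568, 1.571, -1.834]
ft_force: [-0.8, -0.2, -5.8]
opening: 0.159
```

```bash
python3 -c "
from h import *
info()"
```

```text
t 6.75 p [538.2005  86.592  247.0934] xdir [-0.     -0.0001 -1.    ] ang_y 17.47 turn(world z) 0.13 => tool-x units -0.0007352163162907901
shift mm [20.0935 -0.2775  0.2161] units [ 0.0402 -0.0006  0.0004] F [-0.8172 -0.2354 -5.7704] M [-0.1126 -0.0943  0.0078] open 0.159199221111133 j [ 0.0384  0.3581  1.7318 -0.0001  1.0517 -0.2664]
```

Request:
{"method": "carry_out", "body": {"grip": [1,1,1,1,1], "linear": [[-0.008,0,0],[-0.008,0,0],[-0.008,0,0],[-0.008,0,0],[-0.008,0,0]], "turn": [0,0,0,0,0]}}

```text
t: 7.25
eef_pos: [538.2, 86.6, 267.1]
tcp_rot: [-0.799, 1.571, -2.065]
ft_force: [-0.6, -0.8, -6.0]
opening: 0.164
```

Request:
{"method": "carry_out", "body": {"grip": [1,1,1,1,1], "linear": [[-0.008,0,0],[-0.008,0,0],[-0.008,0,0],[-0.008,0,0],[-0.008,0,0]], "turn": [0,0,0,0,0]}}

```text
t: 7.75
eef_pos: [538.2, 86.6, 287.1]
tcp_rot: [0.475, 1.571, -0.791]
ft_force: [-0.4, 0.4, -6.0]
opening: 0.162
```

Request:
{"method": "carry_out", "body": {"grip": [1,1,1,1,1], "linear": [[-0.008,0,0],[-0.008,0,0],[-0.008,0,0],[-0.008,0,0],[-0.008,0,0]], "turn": [0,0,0,0,0]}}

```text
t: 8.25
eef_pos: [538.2, 86.6, 307.1]
tcp_rot: [-0.234, 1.571, -1.5]
ft_force: [-0.3, -0.1, -6.5]
opening: 0.162
```

Request:
{"method": "carry_out", "body": {"grip": [1,1,1,1,1], "linear": [[-0.008,0,0],[-0.008,0,0],[-0.008,0,0],[-0.008,0,0],[-0.008,0,0]], "turn": [0,0,0,0,0]}}

```text
t: 8.75
eef_pos: [538.2, 86.6, 327.1]
tcp_rot: [0.292, 1.571, -0.974]
ft_force: [-0.6, 0.5, -5.9]
opening: 0.163
```

Request:
{"method": "carry_out", "body": {"grip": [1,1,1,1,1], "linear": [[-0.008,0,0],[-0.008,0,0],[-0.008,0,0],[-0.004,0,0],[0,0,0]], "turn": [0,0,0,0,0]}}

```text
t: 9.25
eef_pos: [538.2, 86.6, 341.0]
tcp_rot: [1.074, 1.57, -0.192]
ft_force: [-0.6, 0.8, -6.0]
opening: 0.16
```

Request:
{"method": "carry_out", "body": {"grip": [1,1,1,1,1], "linear": [[0,0,0],[0,0,0],[0,0,0],[0,0,0],[0,0,0]], "turn": [0,0,0,0,0]}}

```text
t: 9.75
eef_pos: [538.2, 86.6, 340.7]
tcp_rot: [-1.281, 1.571, -2.547]
ft_force: [-0.6, 0.0, -5.9]
opening: 0.162
```

Run:
```python
from h import *
info()
im=cams.read_camera("scene");cv2.imwrite("pics/scene3.png",im)
cv2.imwrite("pics/z3.png",cv2.resize(im[80:240,250:410],(600,600),interpolation=cv2.INTER_CUBIC))
```

```text
t 9.75 p [538.1988  86.5968 340.6913] xdir [-0.0001 -0.0001 -1.    ] ang_y 17.47 turn(world z) 0.13 => tool-x units -0.000744563437415814
shift mm [113.6913  -0.2592   0.2176] units [ 0.2274 -0.0005  0.0004] F [-0.6079  0.0123 -5.8656] M [-0.0792 -0.1482 -0.0035] open 0.16160728428421545 j [ 0.0384  0.2782  1.5919 -0.0001  1.2716 -0.2664]
```

View pics/z3.png

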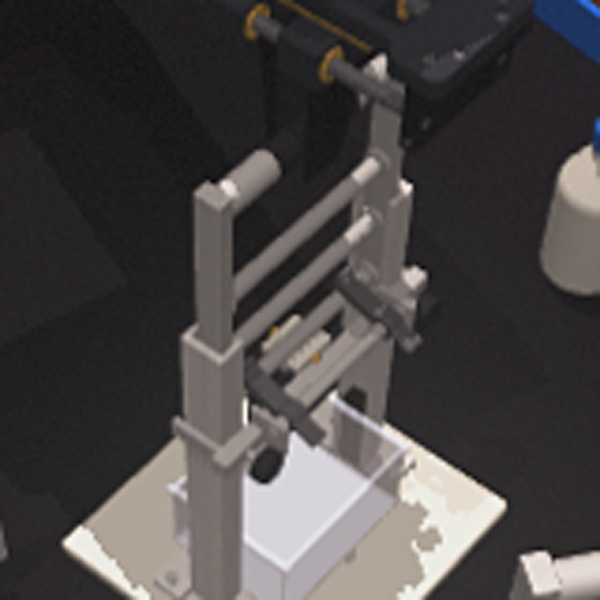

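Rungs 1 and 2 are above the pawls, and the pawls look level again (near one at crop (285,405), far one at (365,300)). I'll estimate the pawl height from the picture so I know where to slow down.

Run:
```python
from h import *
im=cv2.imread("pics/scene3.png");x0,y0,w,h,k=305,135,66,72,8
o=cv2.resize(im[y0:y0+h,x0:x0+w],None,fx=k,fy=k,interpolation=cv2.INTER_CUBIC)
a=np.radians(17.5);R=np.array([[np.cos(a),-np.sin(a),0],[np.sin(a),np.cos(a),0],[0,0,1]])
W=lambda x,y,z:R@np.array([x,y,z])+[538.3,86.4,0]
def px(P):return tuple(int(v) for v in (proj("scene",P)-[x0,y0]+.5)*k)
for d,c in((-8,(0,0,255)),(0,(0,255,0)),(8,(255,128,0))):
    for y in(-36,-48,36,48):
        cv2.line(o,px(W(-7,y,188+d)),px(W(30,y,188+d)),c,1)
cv2.circle(o,px(W(-0,-61,255)),4,(255,0,255),1)
cv2.imwrite("pics/z4.png",o);print(o.shape, proj("scene",W(0,42,188))-proj("scene",W(0,42,198)))
```

```text
(576, 528, 3) [-0.2757999   3.21791386]
```

View pics/z4.png

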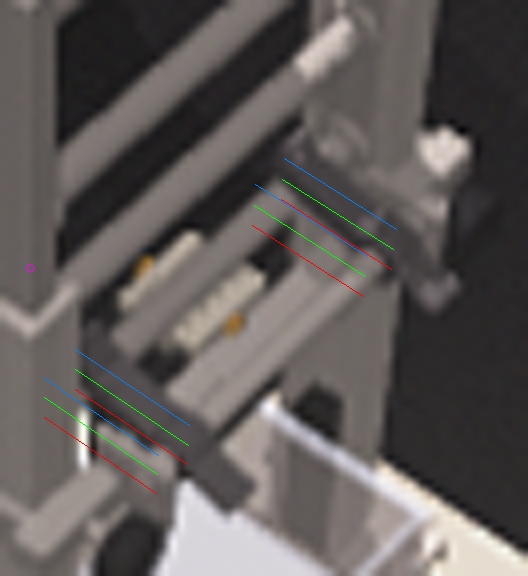

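The pawls look steeper than level in this view. That fits rung 3 already pushing them up from below, well clear of rung 2. I'll lower to bar ≈315 (above any possible seat) and look again.

Request:
{"method": "carry_out", "body": {"grip": [1,1,1,1,1], "linear": [[0.006,0,0],[0.008,0,0],[0.008,0,0],[0.008,0,0],[0.008,0,0]], "turn": [0,0,0,0,0]}}

```text
t: 10.3
eef_pos: [538.2, 86.6, 321.3]
tcp_rot: [-1.428, 1.571, -2.694]
ft_force: [0.2, -0.3, -5.3]
opening: 0.153
```

Request:
{"method": "carry_out", "body": {"grip": [1,1,1,1,1], "linear": [[0.008,0,0],[0.006,0,0],[0.003,0,0],[0,0,0],[0,0,0]], "turn": [0,0,0,0,0]}}

```text
t: 10.8
eef_pos: [538.3, 86.6, 313.4]
tcp_rot: [0.981, 1.571, -0.285]
ft_force: [-0.1, -0.6, -6.4]
opening: 0.158
```

Run:
```python
from h import *
info()
im=cams.read_camera("scene");cv2.imwrite("pics/scene5.png",im);x0,y0,w,h,k=305,135,66,72,8
o=cv2.resize(im[y0:y0+h,x0:x0+w],None,fx=k,fy=k,interpolation=cv2.INTER_CUBIC)
a=np.radians(17.5);R=np.array([[np.cos(a),-np.sin(a),0],[np.sin(a),np.cos(a),0],[0,0,1]])
W=lambda x,y,z:R@np.array([x,y,z])+[538.3,86.4,0]
def px(P):return tuple(int(v) for v in (proj("scene",P)-[x0,y0]+.5)*k)
for d,c in((-8,(0,0,255)),(8,(255,128,0))):
    for y in(-36,36):
        cv2.line(o,px(W(-7,y,188+d)),px(W(30,y,188+d)),c,1)
cv2.imwrite("pics/z5.png",o)
```

```text
t 10.8 p [538.2917  86.5962 313.388 ] xdir [ 0.0003 -0.0001 -1.    ] ang_y 17.46 turn(world z) 0.14 => tool-x units -0.000754262684936988
shift mm [86.3879 -0.3867  0.182 ] units [ 0.1728 -0.0008  0.0004] F [-0.1225 -0.5913 -6.3832] M [ 0.0211 -0.0632  0.026 ] open 0.15798967730980842 j [ 0.0384  0.298   1.6362 -0.0001  1.2071 -0.2664]
```

View pics/z5.png

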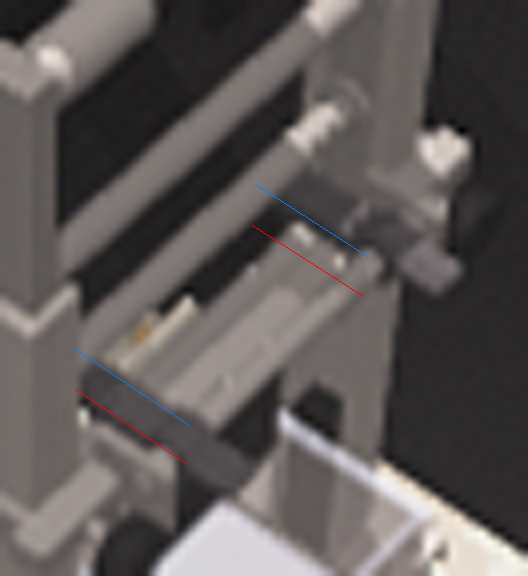

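The pawls are now level and sit near the upper (+8) line, so contact should come at TCP ≈303–307. From here I use fine steps and watch the force.

Request:
{"method": "carry_out", "body": {"grip": [1,1,1,1,1], "linear": [[0.002,0,0],[0.002,0,0],[0.002,0,0],[0.001,0,0],[0.001,0,0]], "turn": [0,0,0,0,0]}}

```text
t: 11.35
eef_pos: [538.2, 86.6, 309.2]
tcp_rot: [-0.058, 1.571, -1.324]
ft_force: [0.5, -0.6, -5.4]
opening: 0.16
```

Request:
{"method": "carry_out", "body": {"grip": [1,1,1,1,1], "linear": [[0.0004,0,0],[0.0004,0,0],[0.0004,0,0],[0.0004,0,0],[0.0004,0,0]], "turn": [0,0,0,0,0]}}

```text
t: 11.85
eef_pos: [538.2, 86.6, 308.3]
tcp_rot: [0.484, 1.571, -0.782]
ft_force: [-0.7, 0.6, -5.9]
opening: 0.159
```

Request:
{"method": "carry_out", "body": {"grip": [1,1,1,1,1], "linear": [[0.0004,0,0],[0.0004,0,0],[0.0004,0,0],[0.0004,0,0],[0.0004,0,0]], "turn": [0,0,0,0,0]}}

```text
t: 12.35
eef_pos: [538.2, 86.6, 307.2]
tcp_rot: [-0.182, 1.571, -1.447]
ft_force: [0.8, 0.6, -5.8]
opening: 0.161
```

Request:
{"method": "carry_out", "body": {"grip": [1,1,1,1], "linear": [[0.0004,0,0],[0.0004,0,0],[0.0004,0,0],[0.0004,0,0]], "turn": [0,0,0,0]}}

```text
t: 12.75
eef_pos: [538.3, 86.6, 306.5]
tcp_rot: [1.063, 1.571, -0.203]
ft_force: [0.4, -0.2, -4.6]
opening: 0.161
```

Request:
{"method": "carry_out", "body": {"grip": [1,1,1], "linear": [[0.0003,0,0],[0.0003,0,0],[0,0,0]], "turn": [0,0,0]}}

```text
t: 13.05
eef_pos: [538.3, 86.6, 306.2]
tcp_rot: [1.063, 1.57, -0.203]
ft_force: [1.0, 0.9, -4.5]
opening: 0.159
```

Request:
{"method": "carry_out", "body": {"grip": [1,1,1], "linear": [[0.0003,0,0],[0.0003,0,0],[0,0,0]], "turn": [0,0,0]}}

```text
t: 13.35
eef_pos: [538.3, 86.6, 306.1]
tcp_rot: [0.9, 1.57, -0.366]
ft_force: [1.5, 0.5, -3.3]
opening: 0.16
```

Request:
{"method": "carry_out", "body": {"grip": [1,1,1], "linear": [[0.0004,0,0],[0.0004,0,0],[0,0,0]], "turn": [0,0,0]}}

```text
t: 13.65
eef_pos: [538.4, 86.6, 305.9]
tcp_rot: [1.139, 1.57, -0.127]
ft_force: [0.7, -0.5, 1.8]
opening: 0.161
```

Request:
{"method": "carry_out", "body": {"grip": [1,1,1,1], "linear": [[0.0002,0,0],[0,0,0],[0,0,0],[0,0,0]], "turn": [0,0,0,0]}}

```text
t: 14.05
eef_pos: [538.5, 86.6, 305.8]
tcp_rot: [1.158, 1.57, -0.108]
ft_force: [0.6, -1.8, 5.7]
opening: 0.159
```

```bash
python3 -c "
from h import *
info()"
```

```text
t 14.05 p [538.4534  86.5722 305.8297] xdir [ 0.0011 -0.0001 -1.    ] ang_y 17.47 turn(world z) 0.13 => tool-x units -0.0007448195401647379
shift mm [78.8292 -0.5938  0.0886] units [ 0.1577 -0.0012  0.0002] F [ 0.6101 -1.7691  5.6943] M [-0.2141 -0.2096 -0.0183] open 0.15920539599710604 j [ 0.0384  0.304   1.648  -0.0002  1.1885 -0.2664]
```

The pawls now bear about 12 N and it is steady. I'll ease the push off slightly, then open.

Request:
{"method": "carry_out", "body": {"grip": [1,1,1,1], "linear": [[-0.0004,0,0],[0,0,0],[0,0,0],[0,0,0]], "turn": [0,0,0,0]}}

```text
t: 14.45
eef_pos: [538.4, 86.6, 305.8]
tcp_rot: [1.098, 1.57, -0.168]
ft_force: [0.1, -1.4, 5.4]
opening: 0.16
```

Request:
{"method": "carry_out", "body": {"grip": [0.6,0.5,0.4,0.2,0], "linear": [[0,0,0],[0,0,0],[0,0,0],[0,0,0],[0,0,0]], "turn": [0,0,0,0,0]}}

```text
t: 14.95
eef_pos: [538.1, 86.6, 305.4]
tcp_rot: [-1.692, 1.57, -2.958]
ft_force: [0.2, 0.1, 0.2]
opening: 0.41
```

Request:
{"method": "carry_out", "body": {"grip": [-0.4,-0.6,-0.8,-1,-1], "linear": [[0,0,0],[0,0,0],[0,0,0],[0,0,0],[0,0,0]], "turn": [0,0,0,0,0]}}

```text
t: 15.45
eef_pos: [538.2, 86.6, 305.6]
tcp_rot: [-0.366, 1.571, -1.632]
ft_force: [-0.9, -0.2, -0.4]
opening: 0.829
```

Request:
{"method": "carry_out", "body": {"grip": [-1,-1,-1,-1,-1], "linear": [[0,0,0],[0,0,0],[0,0,0],[0,0,0],[0,0,0]], "turn": [0,0,0,0,0]}}

```text
t: 15.95
eef_pos: [538.2, 86.6, 305.6]
tcp_rot: [-0.285, 1.571, -1.551]
ft_force: [0.2, -0.2, 0.4]
opening: 1.0
```

Released; now straight up to clear it, and one look.

Request:
{"method": "carry_out", "body": {"grip": [-1,-1,-1,-1,-1], "linear": [[-0.02,0,0],[-0.04,0,0],[-0.05,0,0],[-0.05,0,0],[-0.03,0,0]], "turn": [0,0,0,0,0]}}

```text
t: 16.45
eef_pos: [538.4, 86.7, 403.3]
tcp_rot: [1.287, 1.568, 0.021]
ft_force: [-0.2, 0.3, -0.7]
opening: 0.999
```

Request:
{"method": "carry_out", "body": {"grip": [-1,-1,-1,-1,-1], "linear": [[0,0,0],[0,0,0],[0,0,0],[0,0,0],[0,0,0]], "turn": [0,0,0,0,0]}}

```text
t: 16.95
eef_pos: [538.2, 86.6, 400.0]
tcp_rot: [-1.744, 1.57, -3.01]
ft_force: [0.1, -0.4, 0.5]
opening: 1.001
```

Run:
```python
from h import *
info()
im=cams.read_camera("scene");cv2.imwrite("pics/scene6.png",im)
cv2.imwrite("pics/z6.png",cv2.resize(im[80:240,250:410],(600,600),interpolation=cv2.INTER_CUBIC))
```

```text
t 16.95 p [538.1788  86.6018 399.9714] xdir [-0.001  -0.0001 -1.    ] ang_y 17.47 turn(world z) 0.13 => tool-x units -0.0007321156833098838
shift mm [172.9715  -0.086    0.2649] units [ 0.3459 -0.0002  0.0005] F [ 0.0506 -0.4101  0.4972] M [ 0.001 -0.174 -0.   ] open 1.0011660745900746 j [ 0.0384  0.2453  1.4857 -0.0001  1.4117 -0.2665]
```

View pics/z6.png

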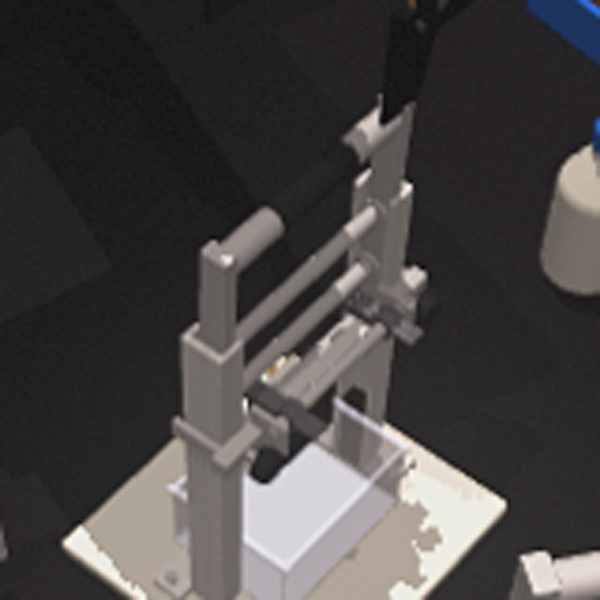

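The carrier hangs upright with its second rung on the level pawls, and two rungs show above the crosshead. The gripper is clear, so I'm handing in.

```bash
python3 -c "
from h import *
print(env.job_done())"
```

```text
the job is handed in; nothing more can be done
None
```

I took the carrier by its bar and raised it to a bar height of about 343 mm. I then lowered it in sub-millimetre steps until the second rung sat on the pawls, and only then let go. The job was handed in at about 17 s.

**Seating:** While still gripped, with the bar at about 308 mm, the wrist force went from about -6 N (carrying the weight) to about +5.7 N. So the stand was bearing roughly 12 N, against a limit of 35 N. The bar height comes from the TCP position plus a fixed offset; I did not measure it separately.

**After release:** The wrist force was back near zero. The last picture shows the carrier hanging upright, with the second rung on level pawls and the gripper clear above it.

**Mismatches and gaps:**
- At the top of the lift the pawls looked tilted, which I took to be rung 3 pushing them up from below. They were level again at a bar height of 315 mm.
- Easing off by 0.2 mm before opening barely changed the force (5.7 to 5.4 N), so the bar was let go under a light downward push.
- I did not measure the bystanders' positions again. The arm's path stayed well above them, and the bottle looks unmoved in the last picture. The jar is outside that crop.

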